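Assemble the test-sieve stack on the shaker

TASK

Build the sieve stack on the shaker, from the bottom up: the collecting pan in the shaker's round seat, the fine (shorter) sieve on the pan, the coarse (taller) sieve on the fine one, and the knobbed lid on top. Each part must sit fully down, upright, with its foot inside the rim below it; let go of the finished stack and leave the vials, the timer, the box and the bottle around it where they are.

Things in the scene. Friction and masses are not known exactly. Their poses are not given: they have to be found in the camera images.
- shaker_seat (a point): Shaker: fixed round grey housing, 100 mm across and 30 mm high, with a steel pedestal 60 mm across on its middle that ends in an open rim (outside 60 mm, opening 53 mm, 8 mm deep). This point is the centre of the rim's upper edge, 48 mm above the worktop; z up.
- pan_center (a point): Collecting pan: lowest of the round open steel vessels, 60 mm outside, 26 mm high in all, plain closed steel bottom, no mesh; opening 53 mm, 17 mm deep. Point at its centre, 13 mm above its underside; z up along its axis. Foot: 46 mm across (43 mm at its bottom), 6 mm high; it drops into the opening of a rim of the set until the shoulder above it rests on that rim.
- fine_sieve_center (a point): Fine sieve: round steel frame, 60 mm outside, 36 mm high in all, with a fine close mesh (3 mm pitch) over a dark ground, 12 mm below its rim; opening 53 mm. The shorter of the two sieves. Point at its centre, 18 mm above its underside; z up along its axis. Same foot as the pan.
- coarse_sieve_center (a point): Coarse sieve: round steel frame, 60 mm outside, 54 mm high in all, with a wide open mesh (8.5 mm pitch) over a dark ground, 14 mm below its rim; opening 53 mm. The taller of the two sieves. Point at its centre, 27 mm above its underside; z up along its axis. Same foot as the pan.
- lid_center (a point): Lid: closed steel disc, 60 mm across and 8 mm thick, above a foot like the pan's, with an upright dark knob 18 mm across and 24 mm high on its middle; 38 mm high in all. Point on its axis, 19 mm above its underside; z up.
- vial_a: Bystander: small screw-cap vial, 25 mm across, 46 mm high, green cap, amber-brown contents; origin at the centre of its underside.
- vial_c: Bystander: small screw-cap vial, 25 mm across, 46 mm high, green cap, red contents; origin at the centre of its underside.
- timer: Bystander: white count-down timer, 62x68x20 mm, lying on the worktop; origin at the centre of its underside.
- slip_box: Bystander: light grey box of cover slips, 37x97x33 mm; origin at the centre of its underside.
- bottle: Bystander: reagent bottle with orange cap, 56 mm across, 105 mm high; origin at the centre of its underside.

How it is judged:
By the outcome, as a careful person would: the job done as asked, in the order asked, and still so for the second after the job is handed in, with the robot touching nothing.
It also fails if it takes over 112 s, if anything falls off the work surface, if the arm or the gripper's body presses on something with over 40 N, if the wrist force passes 120 N, or if a joint passes its speed limit or range.

ROBOT

A 7-joint arm with a two-finger parallel gripper is mounted at the origin on a cart in front of the work surface, level with it; the furniture and walls round the work are solid. World frame = base frame: x ahead of the robot, y to its left, z up, the work surface at z = 0. Lengths are in m, angles in rad, forces in N, time in s.
With the tool pointing down it reaches from about 0.4 to 0.875 m from the base axis. Payload 19.3 kg.
Tool frame: the origin (TCP) lies midway between the tips of the shut fingers; the grasp point (between the pads) lies 19 mm behind it; z points along the fingers, y is the line along which they close (so a half turn about z gives the same grasp; the last joint's range is limited). The gripper opens to 85 mm and grips with 20 to 120 N. Pads are 22 mm wide; open, the fingers measure 114 mm over their backs; the gripper's body (76 mm by 85 mm) begins 54 mm behind the grasp point. The pads swing forward as they close: fully open they stand 13 mm farther back than shut.
Start: joints at [-1.259, 0.521, -0.036, 1.599, 0.021, 1.021, -0.113], TCP at [0.233, 0.58, 0.231] pointing down, gripper open.
Joint ranges: [-2.91, 2.91], [-0.3, 2.13], [-1.5, 1.42], [0.17, 2.43], [-1.26, 4.41], [0.16, 1.93], [-2.52, 2.52]. Speed limits (rad/s): [1.89, 1.89, 2.39, 2.39, 3.01, 3.01, 3.01].

INTERFACE

Orientations are given as [roll, pitch, yaw] about the fixed x, y, z axes, in that order (R = Rz(yaw) Ry(pitch) Rx(roll)).
In Python, from workcell import telemetry, grab_frame, calibration, bot, outline_of, landmark_of gives the robot as it stands. The module is installed in compiled form; this text tells all that it offers.
- The arm moves only by the shell command python3 -m inch 'ROWS' [FORCE]. ROWS is JSON, a list of rows, each a list of 7 numbers: the shift along the tool's x, y, z in m, then the turn, a rotation vector about the tool's x, y, z in rad, then the closure, from 0 (fully open) to 1 (shut). A call has 1 to 5 rows; each row shifts and turns the commanded pose from where the row before left it, along the tool's axes as they then stand; what a row does not reach is not made up. A row lasts 1/10 s, in which the tool goes at most 50 mm and 8.59 degrees, less where a joint would pass 70% of its speed; a pose out of reach is approached as far as the arm can. A call is refused whole if a number of a shift passes 0.05 or a number of a turn 0.15, either way. A call with a gripper value outside its range is refused whole. The fingers move at their own pace and stop on an object; FORCE is the grip in N (left out, the last holds). Time passes only in rows, so rows that do not move let the fingers close. It gives the time, the measured TCP pose, the force, the opening and the grip force at its end, in the units of the state.
- telemetry.observe(): the state, without advancing time (a new reading comes with each control period).
- grab_frame(name): name is "scene" or "top" or "wrist"; returns the picture (400x640x3 uint8, red, green, blue); there is no depth.
- calibration(name): a dict with "fovy" (degrees; the focal length in pixels is half the picture's height over the tangent of half this angle, whatever the lens; pixels are square), "cx", "cy" (the principal point, pixels), "pose" (4x4, takes a point from camera to world coordinates). Camera axes: x right, y down, z forward; pixel columns grow to the right and rows downward; lengths in m; the calibration is good to about 2 mm. A picture is of the moment at which its call begins: read the wrist's pose just before it. calibration takes no time and is no camera call; for the wrist camera it gives the pose at the moment of the call.
- bot.job_done(): hands the job in; it is judged then, once.
Trained networks look in the newest picture that a camera, given by its name, has taken for a name from the list of things; names that differ only in an ending like _2 or _b are one class to them, and where a whole thing is asked for, a point or a joint stands for the part that bears it (a point fixed in the world has none). Each returns a list of dicts, best first, with "score" (0 to 1); they miss things now and then, are a little off and sometimes report something else, mostly with a low value. They report only what shows in the picture. A call takes as long as a camera call.
- outline_of(label, camera): "region" (400x640 bool, what is visible of it) and "rect" ([left, top, right, bottom] in pixels, round what is visible of it).
- landmark_of(label, camera): "xy" ([column, row] in pixels: a listed point, or the origin of a listed thing).
The state is a dict: "clock": time; "qpos": joint angles; "qd": joint speeds; "joint_efforts": joint torques, N m; "position": TCP position; "tool_rot": TCP orientation; "force": force on the tool from outside, world axes, zero at the start; "moment": the same for the moment, N m; "grip_width": finger opening in m; "finger_force": force on a finger pad.
Only numpy, scipy, OpenCV 4.12 (cv2) and the standard library are available. Lean on these libraries where they do the work, as an engineer would, in place of code of your own. Each camera call takes 0.05 s, during which the arm holds its last target. There are 200 camera calls.

## Working session

There is one attempt and no reset: what is moved stays moved. The work goes in short steps, Python scripts to look and compute and a shell command to move; the robot and the scene stay as the last step left them, time stands still between calls to the robot, and variables do not carry over. Pictures are saved under pics/ and viewed, at most 14 in all, crops included, and the job is handed in when it is done.

```bash
mkdir -p pics
cat > h.py <<'E'
import numpy as np, cv2
from workcell import telemetry, grab_frame, calibration, bot, outline_of, landmark_of
def ray(c,uv):
    f=200/np.tan(np.radians(c["fovy"])/2); P=np.array(c["pose"])
    d=P[:3,:3]@np.array([(uv[0]-c["cx"])/f,(uv[1]-c["cy"])/f,1]); return P[:3,3],d
def at(c,uv,z):
    o,d=ray(c,uv); return o+d*(z-o[2])/d[2]
def proj(c,p):
    f=200/np.tan(np.radians(c["fovy"])/2); P=np.array(c["pose"]); q=P[:3,:3].T@(np.array(p)-P[:3,3]); return q[:2]/q[2]*f+[c["cx"],c["cy"]]
Z=dict(shaker_seat=.048,pan_center=.013,fine_sieve_center=.018,coarse_sieve_center=.027,lid_center=.019)
B=["vial_a","vial_c","timer","slip_box","bottle"]
def save(n,im): cv2.imwrite("pics/"+n,im[:,:,::-1])
E
python3 - <<'E'
from h import *
s=telemetry.observe(); print({k:np.round(s[k],3).tolist() for k in s})
for cam in ("scene","top"):
    im=grab_frame(cam); save(cam+"0.png",im); c=calibration(cam)
    print(cam,c["fovy"],np.round(c["pose"],2).tolist())
    for n in list(Z)+B:
        for r in landmark_of(n,cam)[:2]: print(n,np.round(r["score"],2),np.round(r["xy"]),np.round(at(c,r["xy"],Z.get(n,0)),4))
E
```

```text
{'clock': 0.0, 'qpos': [-1.259, 0.522, -0.036, 1.6, 0.021, 1.021, -0.113], 'qd': [0.001, -0.001, 0.002, -0.0, -0.0, 0.002, -0.002], 'joint_efforts': [-0.002, -92.71, 1.979, -36.992, 0.018, 0.008, -0.0], 'position': [0.233, 0.58, 0.231], 'tool_rot': [-3.14, 0.0, 2.76], 'force': [-0.015, 0.155, 0.456], 'moment': [-0.016, -0.027, -0.023], 'finger_force': 0.0, 'grip_width': 0.086}
scene 50.33626780465828 [[0.56, -0.53, 0.64, -0.31], [-0.83, -0.34, 0.45, -0.56], [-0.02, -0.78, -0.63, 0.82], [0.0, 0.0, 0.0, 1.0]]
shaker_seat 0.59 [429. 258.] [ 0.4437 -0.3696  0.048 ]
pan_center 0.89 [317. 224.] [ 0.432  -0.0446  0.013 ]
fine_sieve_center 0.74 [223. 173.] [0.4652 0.3554 0.018 ]
coarse_sieve_center 0.83 [375. 244.] [ 0.436  -0.2259  0.027 ]
lid_center 0.51 [256. 205.] [0.3931 0.1517 0.019 ]
vial_a 0.59 [225. 205.] [0.3605 0.2486 0.    ]
vial_a 0.53 [372. 279.] [ 0.3474 -0.2655  0.    ]
vial_c 0.59 [225. 205.] [0.3605 0.2486 0.    ]
vial_c 0.53 [372. 279.] [ 0.3474 -0.2655  0.    ]
timer 0.54 [376. 216.] [ 0.5682 -0.1625  0.    ]
slip_box 0.72 [402. 225.] [ 0.5724 -0.2413  0.    ]
bottle 0.89 [427. 234.] [ 0.5774 -0.3169 -0.    ]
top 43.59953227323029 [[0.12, -0.97, 0.21, 0.22], [-0.99, -0.12, 0.02, -0.02], [0.0, -0.22, -0.98, 1.25], [0.0, 0.0, 0.0, 1.0]]
shaker_seat 0.88 [465. 229.] [ 0.4361 -0.3685  0.048 ]
shaker_seat 0.36 [398. 225.] [ 0.4267 -0.2065  0.048 ]
pan_center 0.79 [331. 221.] [ 0.4225 -0.0433  0.013 ]
fine_sieve_center 0.62 [178. 193.] [0.4471 0.3477 0.018 ]
coarse_sieve_center 0.94 [399. 227.] [ 0.4253 -0.2121  0.027 ]
lid_center 0.77 [250. 222.] [0.3964 0.1579 0.019 ]
vial_a 0.49 [208. 228.] [0.3693 0.2622 0.    ]
vial_a 0.46 [417. 260.] [ 0.3527 -0.2675  0.    ]
vial_c 0.49 [208. 228.] [0.3693 0.2622 0.    ]
vial_c 0.46 [417. 260.] [ 0.3527 -0.2675  0.    ]
timer 0.75 [376. 167.] [ 0.5799 -0.1435  0.    ]
timer 0.29 [209. 231.] [0.3623 0.2593 0.    ]
bottle 0.58 [448. 177.] [ 0.5733 -0.3303  0.    ]
```

View pics/scene0.png

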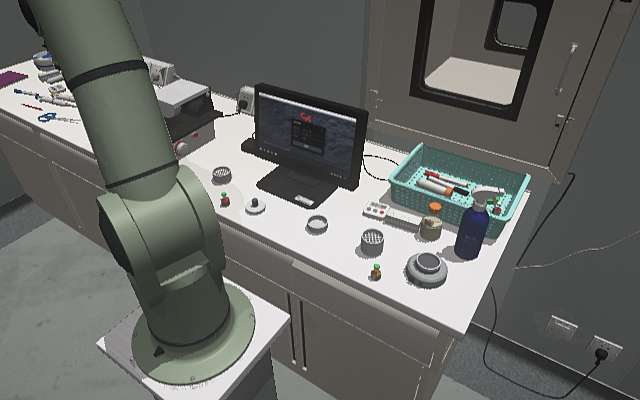

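View pics/top0.png

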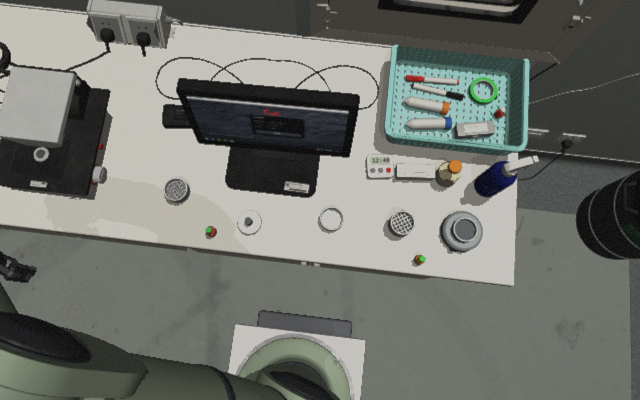

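The pictures show the parts in a row along the bench. In the top view: fine sieve (177,189), lid (250,222), pan (330,219), coarse sieve (401,224), shaker (463,230), and vials at (210,231) and (419,259). The networks agree with this. Next I square up the tool and sweep past the parts with the wrist camera.

```bash
python3 -m inch '[[0,0,0,0,0,-0.128,0],[0,0,0,0,0,-0.128,0],[0,0,0,0,0,-0.125,0],[-0.03,-0.033,0,0,0,0,0],[-0.03,-0.033,0,0,0,0,0]]' 
python3 -m inch '[[-0.03,-0.033,0,0,0,0,0],[-0.03,-0.033,0,0,0,0,0],[-0.03,-0.033,0,0,0,0,0],[-0.03,-0.033,0,0,0,0,0],[0,0,0,0,0,0,0]]'
cat >> h.py <<'E'
def look(names,pic=None,cam="wrist"):
    s=telemetry.observe(); c=calibration(cam); im=grab_frame(cam)
    print("t",round(s["clock"],2),"tcp",np.round(s["position"],4),"rot",np.round(s["tool_rot"],3),"w",round(s["grip_width"],4),"ff",round(s["finger_force"],1),"F",np.round(s["force"],1))
    if pic: save(pic,im)
    for n in names:
        for r in landmark_of(n,cam)[:2]:
            p=at(c,r["xy"],Z.get(n,0)); print(n,round(r["score"],2),np.round(r["xy"]),np.round(p,4),"rel tcp",np.round(p-s["position"],4))
E
python3 - <<'E'
from h import *
look(["fine_sieve_center","lid_center","vial_a"],"w0.png"); print(np.round(calibration("wrist")["pose"],3))
E
```

```text
clock: 1.6
position: [0.2928, 0.5134, 0.231]
tool_rot: [-3.142, -0.0, -3.14]
force: [1.6, 1.3, -0.0]
grip_width: 0.0857
finger_force: 0.0
clock: 2.1
position: [0.4171, 0.3768, 0.2315]
tool_rot: [-3.14, 0.002, 3.133]
force: [-1.1, 0.2, -0.7]
grip_width: 0.0854
finger_force: 0.0
t 2.1 tcp [0.4171 0.3768 0.2315] rot [-3.140e+00  2.000e-03  3.133e+00] w 0.0854 ff 0.0 F [-1.1  0.2 -0.7]
fine_sieve_center 0.77 [300. 200.] [0.4564 0.3511 0.018 ] rel tcp [ 0.0394 -0.0257 -0.2135]
lid_center 0.83 [114. 151.] [0.4009 0.1581 0.019 ] rel tcp [-0.0161 -0.2187 -0.2125]
vial_a 0.62 [203. 115.] [0.3663 0.2486 0.    ] rel tcp [-0.0507 -0.1281 -0.2315]
[[-0.001  0.953  0.302  0.337]
 [ 1.     0.001 -0.001  0.382]
 [-0.001  0.302 -0.953  0.374]
 [ 0.     0.     0.     1.   ]]
```

View pics/w0.png

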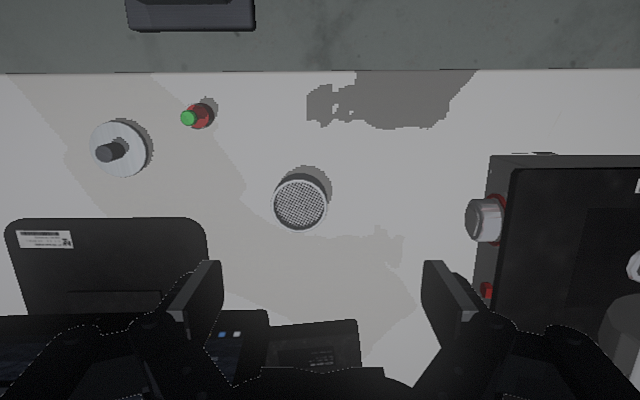

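The wrist view shows the fine sieve at (300,203), the lid at (118,149) and the red vial at (198,116), which matches the measurements. On to the pan.

```bash
python3 -m inch '[[0,-0.047,0,0,0,0,0],[0,-0.047,0,0,0,0,0],[0,-0.047,0,0,0,0,0],[0,-0.047,0,0,0,0,0],[0,-0.047,0,0,0,0,0]]' 
python3 -m inch '[[0,-0.047,0.01,0,0,0,0],[0,-0.047,0.01,0,0,0,0],[0,-0.047,0.02,0,0,0,0],[0,-0.04,0.03,0,0,0,0],[0,0,0,0,0,0,0]]'
python3 - <<'E'
from h import *
look(["pan_center","coarse_sieve_center"],"w1.png")
E
```

```text
clock: 2.8
position: [0.4119, 0.1463, 0.2314]
tool_rot: [3.141, 0.0, -3.14]
force: [1.6, -0.4, -0.2]
grip_width: 0.0853
finger_force: 0.0
clock: 3.3
position: [0.4106, -0.0366, 0.1594]
tool_rot: [-3.14, -0.004, 3.137]
force: [-0.6, 0.6, -0.3]
grip_width: 0.0853
finger_force: 0.0
t 3.3 tcp [ 0.4106 -0.0366  0.1594] rot [-3.14  -0.004  3.137] w 0.0853 ff 0.0 F [-0.6  0.6 -0.3]
pan_center 0.62 [317. 203.] [ 0.4305 -0.0415  0.013 ] rel tcp [ 0.0199 -0.0049 -0.1464]
coarse_sieve_center 0.71 [115. 214.] [ 0.4356 -0.2154  0.027 ] rel tcp [ 0.0249 -0.1788 -0.1324]
```

```bash
cat >> h.py <<'E'
from scipy.optimize import least_squares
def rectfit(label,xy,z0,z1,cam="wrist",rings=None):
    "fit vertical cylinder position to outline rect; rings=[(r,z),..]"
    c=calibration(cam); a=np.linspace(0,6.283,60); rings=rings or [(.03,z1),(.03,z0+.006),(.0215,z0)]
    o=outline_of(label,cam)
    if not o: print("no outline"); return
    m=np.array(o[0]["rect"],float)
    def R(p):
        q=np.array([proj(c,[p[0]+r*np.cos(t),p[1]+r*np.sin(t),z]) for r,z in rings for t in a])
        return np.r_[q.min(0),q.max(0)]-m
    s=least_squares(R,xy); print("rectfit",label,round(o[0]["score"],2),np.round(s.x,4),"rms px",round(np.sqrt(np.mean(s.fun**2)),1),np.round(s.fun,1),"rel tcp",np.round(s.x-telemetry.observe()["position"][:2],4)); return s.x
E
python3 - <<'E'
from h import *
rectfit("pan_center",[.43,-.041],0,.026)
rectfit("coarse_sieve_center",[.43,-.21],0,.054)
E
```

```text
rectfit pan_center 0.93 [ 0.4359 -0.0383] rms px 0.8 [-0.8  0.8  0.8 -0.8] rel tcp [ 0.023  -0.0066]
rectfit coarse_sieve_center 0.82 [ 0.4442 -0.2131] rms px 0.8 [-0.8 -0.5  1.   0.6] rel tcp [ 0.0313 -0.1814]
```

View pics/w1.png

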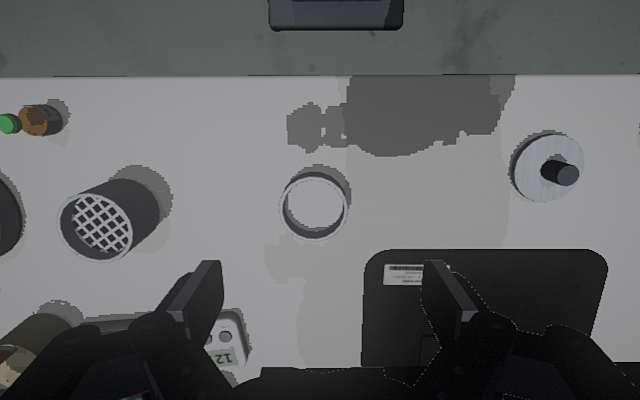

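The wrist view shows the pan at (315,205), the coarse sieve at (105,225), the lid at (550,170) and the amber vial at (35,120). The arm was still settling when that picture was taken, so I close in and measure again at rest.

```bash
python3 -m inch '[[-0.02,-0.01,0.03,0,0,0,0],[0,0,0.03,0,0,0,0],[0,0,0,0,0,0,0],[0,0,0,0,0,0,0],[0,0,0,0,0,0,0]]' 
sed -i 's/^def look/LAST={}\ndef look/; s/c=calibration(cam); im=grab/c=calibration(cam); LAST[cam]=(c,s["position"]); im=grab/; s/c=calibration(cam); a=np/c,tp=LAST[cam]; a=np/; s/telemetry.observe()\["position"\]\[:2\],4/tp[:2],4/' h.py
python3 - <<'E'
from h import *
look(["pan_center"])
rectfit("pan_center",[.43,-.041],0,.026)
E
```

```text
clock: 4.05
position: [0.4329, -0.0427, 0.1031]
tool_rot: [3.141, 0.002, -3.142]
force: [-0.5, -1.2, 1.2]
grip_width: 0.0856
finger_force: 0.0
t 4.05 tcp [ 0.4329 -0.0427  0.1031] rot [ 3.141e+00  2.000e-03 -3.142e+00] w 0.0856 ff 0.0 F [-0.5 -1.2  1.2]
pan_center 0.9 [321. 200.] [ 0.4327 -0.0438  0.013 ] rel tcp [-0.0003 -0.0011 -0.0901]
rectfit pan_center 0.76 [ 0.4317 -0.0433] rms px 1.8 [-2.5 -0.1  2.5  0.3] rel tcp [-0.0013 -0.0007]
```

```bash
python3 -m inch '[[0.001,-0.001,0.048,0,0,0,0],[0,0,0.047,0,0,0,0],[0,0,0,0,0,0,0],[0,0,0,0,0,0,0],[0,0,0,0,0,0,1]]' 40
python3 -m inch '[[0,0,0,0,0,0,1],[0,0,0,0,0,0,1],[0,0,0,0,0,0,1],[0,0,0,0,0,0,1],[0,0,0,0,0,0,1]]' 40
```

```text
clock: 4.7
position: [0.4328, -0.0442, 0.0092]
tool_rot: [3.142, 0.003, 3.141]
force: [0.2, 0.9, 1.6]
grip_width: 0.0731
finger_force: 0.0
clock: 5.2
position: [0.433, -0.0443, 0.0094]
tool_rot: [3.142, 0.005, 3.141]
force: [-3.2, 0.3, 30.9]
grip_width: 0.0579
finger_force: 35.8
```

```bash
python3 -m inch '[[0,0,-0.03,0,0,0,1],[0,0,-0.05,0,0,0,1],[0,-0.03,-0.04,0,0,0,1],[0,-0.047,-0.01,0,0,0,1],[0,-0.047,0,0,0,0,1]]'
python3 -m inch '[[0,-0.047,0,0,0,0,1],[0,-0.04,0,0,0,0,1],[0,0,0,0,0,0,1],[0,0,0,0,0,0,1],[0,0,0,0,0,0,1]]'
python3 - <<'E'
from h import *
look(["shaker_seat","pan_center","coarse_sieve_center"],"w2.png")
rectfit("shaker_seat",[.43,-.37],0,.03,rings=[(.05,.03),(.05,0),(.03,.048)])
rectfit("coarse_sieve_center",[.43,-.21],0,.054)
E
```

```text
clock: 5.7
position: [0.4327, -0.1697, 0.1409]
tool_rot: [-3.14, 0.007, -3.141]
force: [0.3, 0.9, -1.6]
grip_width: 0.0574
finger_force: 46.1
clock: 6.2
position: [0.4314, -0.2544, 0.1377]
tool_rot: [-3.141, 0.001, -3.142]
force: [0.0, 0.1, -1.7]
grip_width: 0.0578
finger_force: 46.1
t 6.2 tcp [ 0.4314 -0.2544  0.1377] rot [-3.141e+00  1.000e-03 -3.142e+00] w 0.0578 ff 46.1 F [ 0.   0.1 -1.7]
shaker_seat 0.55 [160. 212.] [ 0.4401 -0.3723  0.048 ] rel tcp [ 0.0086 -0.1179 -0.0897]
pan_center 0.82 [323. 260.] [ 0.4978 -0.2541  0.013 ] rel tcp [ 0.0664  0.0003 -0.1247]
coarse_sieve_center 0.6 [371. 197.] [ 0.435  -0.2167  0.027 ] rel tcp [ 0.0036  0.0377 -0.1107]
rectfit shaker_seat 0.68 [ 0.4393 -0.3683] rms px 2.3 [-2.7 -1.1  3.1  1.7] rel tcp [ 0.0079 -0.1139]
rectfit coarse_sieve_center 0.87 [ 0.4362 -0.2173] rms px 2.0 [-2.  -2.2  1.7  2.3] rel tcp [0.0047 0.0371]
```

View pics/w2.png

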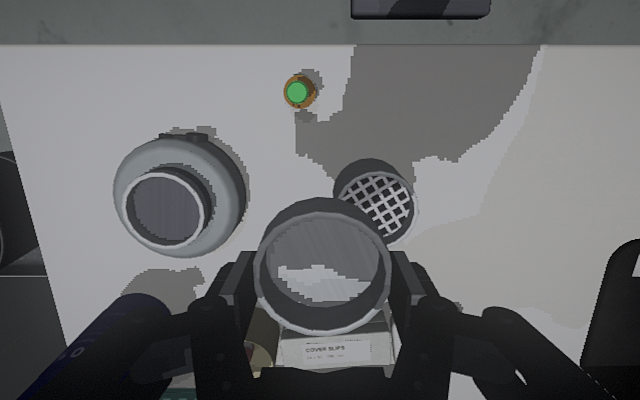

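The view shows the pan held level with its rim centred near (322,270), the seat rim near (166,210), the coarse sieve at (375,203) and the amber vial at (298,92). I'll refine the rim centres by fitting circles to the image edges.

```bash
cat >> h.py <<'E'
def ringfit(im,c,xy,z,radii=(.03,.0265),span=.009,lab=""):
    e=cv2.Canny(cv2.GaussianBlur(im,(3,3),0),40,110); d=np.minimum(cv2.distanceTransform(255-e,cv2.DIST_L2,5),6)
    a=np.linspace(0,6.283,120); best=[]
    for dx in np.arange(-span,span+1e-6,.0005):
        for dy in np.arange(-span,span+1e-6,.0005):
            q=np.array([proj(c,[xy[0]+dx+r*np.cos(t),xy[1]+dy+r*np.sin(t),z]) for r in radii for t in a[::3]]).round().astype(int)
            ok=(q[:,0]>=0)&(q[:,0]<640)&(q[:,1]>=0)&(q[:,1]<400); v=np.full(len(q),6.); v[ok]=d[q[ok,1],q[ok,0]]
            best.append((v.mean(),xy[0]+dx,xy[1]+dy))
    b=min(best); print("ringfit",lab,"cost px",round(b[0],2),np.round(b[1:],4)); return np.array(b[1:])
def draw(im,c,xy,z,radii=(.03,.0265)):
    for r in radii:
        q=np.array([proj(c,[xy[0]+r*np.cos(t),xy[1]+r*np.sin(t),z]) for t in np.linspace(0,6.283,80)]).round().astype(np.int32)
        cv2.polylines(im,[q],True,(255,0,0),1)
E
python3 - <<'E'
from h import *
im=cv2.imread("pics/w2.png")[:,:,::-1].copy(); c=calibration("wrist"); print(telemetry.observe()["position"])
s=ringfit(im,c,[.437,-.37],.048,lab="seat"); p=ringfit(im,c,[.4314,-.2544],.1545,lab="pan"); k=ringfit(im,c,[.436,-.217],.054,lab="coarse")
for x,z in((s,.048),(p,.1545),(k,.054)): draw(im,c,x,z)
save("w2d.png",im[140:360,80:460])
E
```

```text
[ 0.43137331 -0.25469113  0.13688214]
ringfit seat cost px 0.46 [ 0.4395 -0.37  ]
ringfit pan cost px 1.63 [ 0.4294 -0.2549]
ringfit coarse cost px 2.46 [ 0.438  -0.2175]
```

View pics/w2d.png

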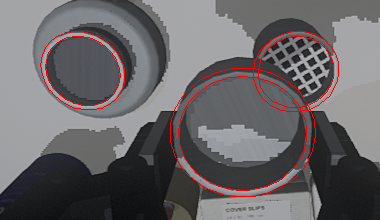

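```bash
python3 - <<'E'
from h import *
print(at(calibration("scene"),(467,252),0),at(calibration("scene"),(488,192),.2))
E
python3 -m inch '[[-0.005,-0.04,0,0,0,0,1],[-0.0045,-0.04,0,0,0,0,1],[0,-0.0355,0,0,0,0,1],[0,0,0,0,0,0,1],[0,0,0,0,0,0,1]]'
```

```text
[ 0.56774822 -0.43287812  0.        ] [ 0.57424112 -0.4391397   0.2       ]
clock: 7.0
position: [0.4402, -0.3709, 0.1363]
tool_rot: [3.141, -0.001, 3.14]
force: [0.1, 0.8, -2.2]
grip_width: 0.0572
finger_force: 46.1
```

```bash
python3 -m inch '[[-0.001,0.001,0.04,0,0,0,1],[0,0,0.035,0,0,0,1],[0,0,0,0,0,0,1],[0,0,0.005,0,0,0,1],[0,0,0,0,0,0,1]]'
python3 -m inch '[[0,0,0.003,0,0,0,1],[0,0,0.003,0,0,0,1],[0,0,0,0,0,0,1],[0,0,0,0,0,0,1]]'
python3 - <<'E'
from h import *
look([],"w3.png")
E
```

```text
clock: 7.5
position: [0.4422, -0.3697, 0.0578]
tool_rot: [-3.141, 0.001, 3.141]
force: [-0.9, -0.5, -1.4]
grip_width: 0.0576
finger_force: 46.1
clock: 7.9
position: [0.4421, -0.3701, 0.0518]
tool_rot: [-3.141, 0.001, 3.141]
force: [-0.8, 1.8, 10.1]
grip_width: 0.0579
finger_force: 47.2
t 7.9 tcp [ 0.4421 -0.3701  0.0518] rot [-3.141e+00  1.000e-03  3.141e+00] w 0.0579 ff 47.2 F [-0.8  1.8 10.1]
```

```bash
python3 -m inch '[[0,0,0.001,0,0,0,1],[0,0,0,0,0,0,0],[0,0,0,0,0,0,0],[0,0,0,0,0,0,0],[0,0,0,0,0,0,0]]'
python3 -m inch '[[0,0,-0.04,0,0,0,0],[0,0.02,-0.05,0,0,0,0],[0,0.04,0,0,0,0,0],[0,0,0,0,0,0,0],[0,0,0,0,0,0,0]]'
python3 - <<'E'
from h import *
look(["pan_center"])
im=grab_frame("wrist"); c=calibration("wrist")
p=ringfit(im,c,[.4395,-.37],.068,lab="pan top seated"); draw(im,c,p,.068); draw(im,c,p,.048,(.03,)); save("w4.png",im[100:360,40:480])
E
```

```text
clock: 8.45
position: [0.4416, -0.3697, 0.0498]
tool_rot: [-3.141, 0.0, 3.141]
force: [0.0, -0.1, 0.4]
grip_width: 0.0855
finger_force: 0.0
clock: 8.95
position: [0.4419, -0.3105, 0.1364]
tool_rot: [-3.141, 0.0, -3.141]
force: [-0.8, 0.1, 0.1]
grip_width: 0.0853
finger_force: 0.0
t 8.95 tcp [ 0.4419 -0.3105  0.1364] rot [-3.141  0.    -3.141] w 0.0853 ff 0.0 F [-0.8  0.1  0.1]
pan_center 0.85 [237. 202.] [ 0.4543 -0.3809  0.013 ] rel tcp [ 0.0123 -0.0704 -0.1234]
ringfit pan top seated cost px 1.36 [ 0.4415 -0.3705]
```

View pics/w4.png

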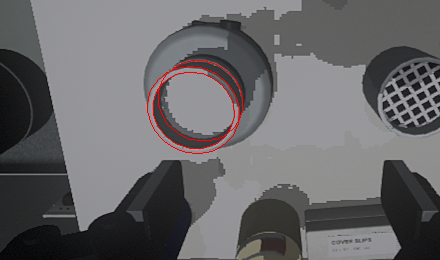

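The pan sits upright and centred in the seat; its rim ring fits at z = 68 mm. Now for the fine sieve.

```bash
python3 -m inch '[[0.005,0.04,-0.03,0,0,0,0],[0.005,0.04,-0.03,0,0,0,0],[0,0.047,-0.01,0,0,0,0],[0,0.047,0,0,0,0,0],[0,0.047,0,0,0,0,0]]'
python3 -m inch '[[0,0.048,0,0,0,0,0],[0,0.048,0,0,0,0,0],[0,0.048,0,0,0,0,0],[0,0.048,0,0,0,0,0],[0,0.048,0,0,0,0,0]]'
python3 -m inch '[[0,0.048,0,0,0,0,0],[0,0.048,0,0,0,0,0],[0,0.048,0,0,0,0,0],[-0.015,0.037,0.02,0,0,0,0],[-0.01,0,0.04,0,0,0,0]]'
python3 -m inch '[[0,0,0.02,0,0,0,0],[0,0,0,0,0,0,0],[0,0,0,0,0,0,0]]'
python3 - <<'E'
from h import *
look(["fine_sieve_center"])
im=grab_frame("wrist"); c=calibration("wrist")
rectfit("fine_sieve_center",[.455,.351],0,.036)
p=ringfit(im,c,[.455,.351],.036,lab="fine")
E
```

```text
clock: 9.6
position: [0.4318, -0.0896, 0.2061]
tool_rot: [-3.141, 0.001, 3.139]
force: [1.4, 1.4, -0.1]
grip_width: 0.0852
finger_force: 0.0
clock: 10.1
position: [0.4322, 0.1509, 0.2057]
tool_rot: [-3.141, -0.0, 3.139]
force: [1.8, -0.1, -0.4]
grip_width: 0.0853
finger_force: 0.0
clock: 10.6
position: [0.4584, 0.3364, 0.1464]
tool_rot: [3.137, 0.003, -3.138]
force: [1.7, 0.8, -0.4]
grip_width: 0.0854
finger_force: 0.0
clock: 10.9
position: [0.4576, 0.3301, 0.1261]
tool_rot: [-3.141, -0.0, 3.14]
force: [0.3, -0.6, 0.9]
grip_width: 0.0851
finger_force: 0.0
t 10.9 tcp [0.4576 0.3301 0.1261] rot [-3.141 -0.     3.14 ] w 0.0851 ff 0.0 F [ 0.3 -0.6  0.9]
fine_sieve_center 0.97 [351. 195.] [0.4588 0.3521 0.018 ] rel tcp [ 0.0011  0.022  -0.1081]
no outline
ringfit fine cost px 0.91 [0.4535 0.349 ]
```

```bash
python3 -m inch '[[0.002,0.021,0.02,0,0,0,0],[0,0,0,0,0,0,0],[0,0,0,0,0,0,0],[0,0,0,0,0,0,0]]'
python3 - <<'E'
from h import *
look(["fine_sieve_center"])
im=grab_frame("wrist"); c=calibration("wrist")
p=ringfit(im,c,[.455,.351],.036,lab="fine"); draw(im,c,p,.036); save("w5.png",im[80:380,140:500])
rectfit("fine_sieve_center",[.455,.351],0,.036)
E
```

```text
clock: 11.5
position: [0.4557, 0.3511, 0.1066]
tool_rot: [3.141, 0.001, 3.14]
force: [-0.3, 0.6, 1.5]
grip_width: 0.0857
finger_force: 0.0
t 11.5 tcp [0.4557 0.3511 0.1066] rot [3.141e+00 1.000e-03 3.140e+00] w 0.0857 ff 0.0 F [-0.3  0.6  1.5]
fine_sieve_center 0.68 [322. 203.] [0.4573 0.3508 0.018 ] rel tcp [ 0.0017 -0.0003 -0.0886]
ringfit fine cost px 1.2 [0.4535 0.3525]
rectfit fine_sieve_center 0.67 [0.459  0.3512] rms px 1.0 [-1.2  0.7  1.2 -0.6] rel tcp [0.0034 0.0001]
```

View pics/w5.png

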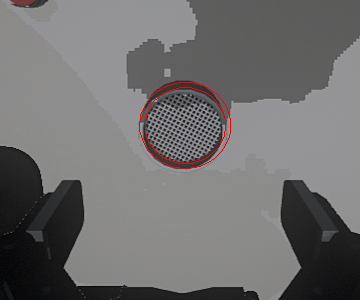

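The sieve is centred at crop (185,128), 2–3 px below the fitted ring, so its x is about 0.457. I descend and grip.

```bash
python3 -m inch '[[-0.0015,0,0.048,0,0,0,0],[0,0,0.046,0,0,0,0],[0,0,0,0,0,0,0],[0,0,0,0,0,0,0],[0,0,0,0,0,0,1]]' 40
python3 -m inch '[[0,0,0,0,0,0,1],[0,0,0,0,0,0,1],[0,0,0,0,0,0,1],[0,0,0,0,0,0,1]]' 40
python3 -m inch '[[0,0,-0.04,0,0,0,1],[0,0,-0.05,0,0,0,1],[0,0,-0.05,0,0,0,1],[0.01,-0.03,-0.05,0,0,0,1],[0.01,-0.047,0,0,0,0,1]]'
python3 -m inch '[[0,-0.048,0,0,0,0,1],[0,-0.048,0,0,0,0,1],[0,-0.048,0,0,0,0,1],[0,-0.048,0,0,0,0,1],[0,-0.048,0,0,0,0,1]]'
python3 -m inch '[[0,-0.048,0,0,0,0,1],[0,-0.048,0,0,0,0,1],[0,-0.048,0,0,0,0,1],[0,-0.048,0,0,0,0,1],[0,-0.048,0,0,0,0,1]]'
python3 -m inch '[[0,-0.03,0,0,0,0,1],[0,0,0,0,0,0,1],[0,0,0,0,0,0,1]]'
```

```text
clock: 12.2
position: [0.4578, 0.3522, 0.0142]
tool_rot: [3.14, 0.002, 3.141]
force: [-0.0, -0.1, 0.0]
grip_width: 0.0737
finger_force: 0.0
clock: 12.6
position: [0.4578, 0.3522, 0.0146]
tool_rot: [3.139, 0.003, 3.14]
force: [-2.8, -2.9, 20.1]
grip_width: 0.0587
finger_force: 38.7
clock: 13.1
position: [0.4398, 0.2822, 0.2004]
tool_rot: [3.134, 0.008, -3.139]
force: [2.2, -0.9, -2.9]
grip_width: 0.0586
finger_force: 45.1
clock: 13.6
position: [0.4379, 0.0373, 0.1956]
tool_rot: [3.141, 0.003, 3.141]
force: [0.8, -0.5, -1.8]
grip_width: 0.0589
finger_force: 45.1
clock: 14.1
position: [0.4377, -0.2029, 0.1957]
tool_rot: [-3.141, 0.003, 3.141]
force: [1.8, -0.2, -2.0]
grip_width: 0.0584
finger_force: 45.1
clock: 14.4
position: [0.4378, -0.2311, 0.1951]
tool_rot: [-3.141, 0.001, 3.139]
force: [0.4, 0.3, -2.2]
grip_width: 0.0582
finger_force: 45.1
```

Run:
```python
from h import *
look(["fine_sieve_center","pan_center"])
im=grab_frame("wrist"); c=calibration("wrist")
p=ringfit(im,c,[.4378,-.231],.2165,lab="held"); q=ringfit(im,c,[.4415,-.370],.068,lab="pan"); draw(im,c,p,.2165);draw(im,c,q,.068); save("w6.png",im[100:400,100:480])
```

```text
t 14.4 tcp [ 0.4378 -0.2311  0.1951] rot [-3.141e+00  1.000e-03  3.139e+00] w 0.0582 ff 45.1 F [ 0.4  0.3 -2.2]
fine_sieve_center 0.85 [322. 262.] [ 0.5343 -0.2314  0.018 ] rel tcp [ 0.0965 -0.0002 -0.1771]
pan_center 0.92 [164. 185.] [ 0.4517 -0.3882  0.013 ] rel tcp [ 0.014  -0.1571 -0.1821]
ringfit held cost px 1.01 [ 0.4378 -0.23  ]
ringfit pan cost px 1.43 [ 0.44  -0.368]
```

View pics/w6.png

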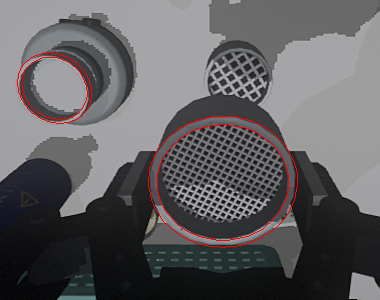

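The sieve is held level with its ring centred on the TCP, and the pan ring fits at about (0.4405, -0.3695). I move over it and lower.

```bash
python3 -m inch '[[-0.003,-0.045,0,0,0,0,1],[0,-0.045,0,0,0,0,1],[0,-0.045,0,0,0,0,1],[0,-0.0035,0.03,0,0,0,1],[0,0,0.03,0,0,0,1]]'
python3 -m inch '[[0,0,0.03,0,0,0,1],[0,0,0.017,0,0,0,1],[0,0,0,0,0,0,1],[0,0,0,0,0,0,1],[0,0,0,0,0,0,1]]'
```

```text
clock: 15.1
position: [0.441, -0.3704, 0.1338]
tool_rot: [-3.14, 0.001, 3.14]
force: [0.6, 0.1, -1.9]
grip_width: 0.0583
finger_force: 45.1
clock: 15.6
position: [0.4414, -0.3696, 0.0884]
tool_rot: [-3.141, 0.001, 3.141]
force: [-0.5, 0.1, -1.9]
grip_width: 0.0584
finger_force: 45.1
```

```bash
python3 -m inch '[[0,0,0.004,0,0,0,1],[0,0,0.004,0,0,0,1],[0,0,0.003,0,0,0,1],[0,0,0,0,0,0,1],[0,0,0,0,0,0,1]]'
```

```text
clock: 16.1
position: [0.4408, -0.3694, 0.0767]
tool_rot: [-3.141, 0.0, 3.141]
force: [-3.3, 4.0, 12.6]
grip_width: 0.0587
finger_force: 46.3
```

```bash
python3 -m inch '[[0,0,0.001,0,0,0,1],[0,0,0,0,0,0,0],[0,0,0,0,0,0,0],[0,0,0,0,0,0,0],[0,0,0,0,0,0,0]]'
python3 -m inch '[[0,0,-0.045,0,0,0,0],[0,0.04,-0.045,0,0,0,0],[0.002,0.045,0,0,0,0,0],[0.002,0.045,0,0,0,0,0],[0,0.023,0,0,0,0,0]]'
python3 -m inch '[[0,0,0,0,0,0,0],[0,0,0,0,0,0,0]]'
python3 - <<'E'
from h import *
look(["coarse_sieve_center","fine_sieve_center"])
im=grab_frame("wrist"); c=calibration("wrist")
q=ringfit(im,c,[.4415,-.370],.098,lab="fine top"); k=ringfit(im,c,[.436,-.2165],.054,lab="coarse")
rectfit("coarse_sieve_center",[.436,-.2165],0,.054)
draw(im,c,q,.098); draw(im,c,k,.054); save("w7.png",im[60:360,40:440])
E
```

```text
clock: 16.6
position: [0.4407, -0.3694, 0.075]
tool_rot: [3.142, -0.0, 3.141]
force: [0.1, -0.4, -0.0]
grip_width: 0.0853
finger_force: 0.0
clock: 17.1
position: [0.4366, -0.2199, 0.1577]
tool_rot: [3.141, 0.0, -3.14]
force: [0.8, -0.6, 0.1]
grip_width: 0.0851
finger_force: 0.0
clock: 17.3
position: [0.437, -0.2231, 0.1576]
tool_rot: [-3.141, 0.0, -3.141]
force: [-1.1, -1.0, 0.2]
grip_width: 0.0854
finger_force: 0.0
t 17.3 tcp [ 0.437  -0.2231  0.1576] rot [-3.141  0.    -3.141] w 0.0854 ff 0.0 F [-1.1 -1.   0.2]
coarse_sieve_center 0.96 [331. 189.] [ 0.44  -0.216  0.027] rel tcp [ 0.003   0.007  -0.1306]
coarse_sieve_center 0.61 [263.  86.] [ 0.3584 -0.2686  0.027 ] rel tcp [-0.0786 -0.0456 -0.1306]
fine_sieve_center 0.68 [106. 210.] [ 0.4624 -0.4134  0.018 ] rel tcp [ 0.0253 -0.1903 -0.1396]
ringfit fine top cost px 0.58 [ 0.4405 -0.3695]
ringfit coarse cost px 1.24 [ 0.433 -0.217]
rectfit coarse_sieve_center 0.67 [ 0.4408 -0.2148] rms px 0.6 [ 0.8  0.1 -0.8 -0.2] rel tcp [0.0038 0.0083]
```

View pics/w7.png

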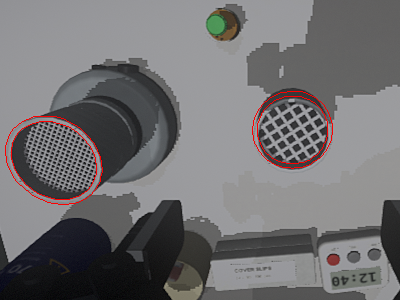

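The fine sieve sits well: its ring fits at z = 98 mm, centred at (0.4405, -0.3695). The coarse sieve is at crop (291,130). I go down and grip it.

```bash
python3 -m inch '[[-0.002,0.007,0.045,0,0,0,0],[0,0,0.045,0,0,0,0],[0,0,0.04,0,0,0,0],[0,0,0,0,0,0,0],[0,0,0,0,0,0,0]]' 40
python3 -m inch '[[0,0,0,0,0,0,1],[0,0,0,0,0,0,1],[0,0,0,0,0,0,1],[0,0,0,0,0,0,1],[0,0,0,0,0,0,1]]' 40
python3 -m inch '[[0,0,-0.04,0,0,0,1],[0,0,-0.05,0,0,0,1],[0,0,-0.05,0,0,0,1],[0,0,-0.04,0,0,0,1],[0,0,0,0,0,0,1]]'
python3 -m inch '[[0,0,0,0,0,0,1],[0,0,0,0,0,0,1]]'
python3 - <<'E'
from h import *
look(["coarse_sieve_center"])
im=grab_frame("wrist"); c=calibration("wrist"); t=np.array(telemetry.observe()["position"])
p=ringfit(im,c,t[:2],t[2]+.0235,lab="held"); q=ringfit(im,c,[.4405,-.3695],.098,lab="fine top"); draw(im,c,p,t[2]+.0235); draw(im,c,q,.098); save("w8.png",im[60:400,40:480])
E
```

```text
clock: 18.05
position: [0.4385, -0.2166, 0.0279]
tool_rot: [3.141, -0.001, 3.14]
force: [0.6, -0.0, 0.1]
grip_width: 0.0858
finger_force: 0.0
clock: 18.55
position: [0.4399, -0.2166, 0.0296]
tool_rot: [-3.141, 0.003, 3.14]
force: [-2.6, 2.0, 19.0]
grip_width: 0.0578
finger_force: 38.6
clock: 19.05
position: [0.4409, -0.2171, 0.2137]
tool_rot: [-3.139, 0.009, 3.14]
force: [-0.2, -0.7, -3.2]
grip_width: 0.0577
finger_force: 46.8
clock: 19.25
position: [0.4383, -0.2159, 0.2071]
tool_rot: [3.141, -0.001, 3.141]
force: [-0.4, -0.5, -2.3]
grip_width: 0.0574
finger_force: 46.8
t 19.25 tcp [ 0.4383 -0.2159  0.2071] rot [ 3.141e+00 -1.000e-03  3.141e+00] w 0.0574 ff 46.8 F [-0.4 -0.5 -2.3]
coarse_sieve_center 0.97 [324. 252.] [ 0.5244 -0.2143  0.027 ] rel tcp [ 0.0861  0.0016 -0.1801]
ringfit held cost px 0.66 [ 0.4368 -0.2165]
ringfit fine top cost px 0.98 [ 0.441 -0.37 ]
```

View pics/w8.png

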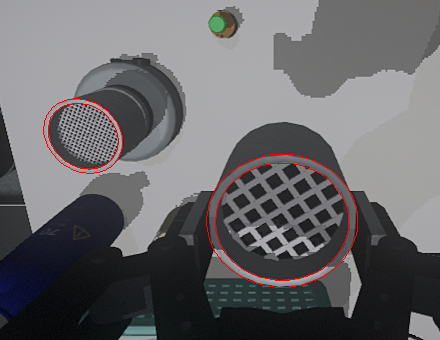

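The sieve is level in the grip, with its ring at (0.4368, -0.2165), and the fine sieve's rim is at (0.441, -0.370). I place it.

```bash
python3 -m inch '[[-0.004,-0.04,0,0,0,0,1],[0,-0.04,0,0,0,0,1],[0,-0.04,0,0,0,0,1],[0,-0.0335,0,0,0,0,1],[0,0,0.03,0,0,0,1]]'
python3 -m inch '[[0,0,0.03,0,0,0,1],[0,0,0.012,0,0,0,1],[0,0,0,0,0,0,1],[0,0,0,0,0,0,1],[0,0,0,0,0,0,1]]'
```

```text
clock: 19.9
position: [0.4426, -0.3753, 0.1788]
tool_rot: [-3.137, 0.003, 3.136]
force: [0.5, 0.5, -3.1]
grip_width: 0.0572
finger_force: 46.8
clock: 20.4
position: [0.4433, -0.37, 0.1368]
tool_rot: [-3.141, 0.001, 3.141]
force: [0.4, -0.0, -2.2]
grip_width: 0.058
finger_force: 46.7
```

```bash
python3 -m inch '[[0.001,0,0.005,0,0,0,1],[0,0,0.005,0,0,0,1],[0,0,0.003,0,0,0,1],[0,0,0.002,0,0,0,1],[0,0,0,0,0,0,1]]'
python3 -m inch '[[0,0,0,0,0,0,1]]'
```

```text
clock: 20.9
position: [0.442, -0.3697, 0.1216]
tool_rot: [-3.141, 0.001, 3.141]
force: [-5.5, 5.1, 21.5]
grip_width: 0.0576
finger_force: 49.0
clock: 21.0
position: [0.4419, -0.3698, 0.1216]
tool_rot: [-3.141, 0.001, 3.141]
force: [-4.5, 5.1, 21.5]
grip_width: 0.0576
finger_force: 49.0
```

```bash
python3 -m inch '[[0,0,0,0,0,0,0],[0,0,0,0,0,0,0],[0,0,0,0,0,0,0],[0,0,0,0,0,0,0],[0,0,-0.045,0,0,0,0]]'
python3 -m inch '[[0,0,-0.045,0,0,0,0],[0.01,0.045,-0.01,0,0,0,0],[0.01,0.045,0,0,0,0,0],[0.01,0.045,0,0,0,0,0],[0,0,0,0,0,0,0]]'
python3 - <<'E'
from h import *
look([])
im=grab_frame("wrist"); c=calibration("wrist")
q=ringfit(im,c,[.4415,-.370],.146,lab="coarse top"); draw(im,c,q,.146); save("w9.png",im[60:400,0:400])
E
```

```text
clock: 21.5
position: [0.4398, -0.3679, 0.1616]
tool_rot: [3.137, -0.007, 3.141]
force: [-0.0, -0.0, 0.5]
grip_width: 0.0855
finger_force: 0.0
clock: 22.0
position: [0.411, -0.2299, 0.2207]
tool_rot: [3.14, -0.0, -3.138]
force: [0.4, -0.9, 0.4]
grip_width: 0.0855
finger_force: 0.0
t 22.0 tcp [ 0.411  -0.2299  0.2207] rot [ 3.14  -0.    -3.138] w 0.0855 ff 0.0 F [ 0.4 -0.9  0.4]
ringfit coarse top cost px 0.77 [ 0.44  -0.372]
```

View pics/w9.png

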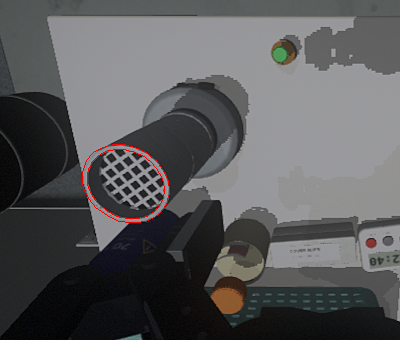

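```bash
python3 -m inch '[[0.006,0.048,0,0,0,0,0],[0.006,0.048,0,0,0,0,0],[0,0.048,0,0,0,0,0],[0,0.048,0,0,0,0,0],[0,0.048,0,0,0,0,0]]'
python3 -m inch '[[0,0.048,0,0,0,0,0],[0,0.048,0.01,0,0,0,0],[0,0.045,0.02,0,0,0,0],[0,0.01,0.04,0,0,0,0],[0,0,0.03,0,0,0,0]]'
python3 -m inch '[[0,0,0,0,0,0,0],[0,0,0,0,0,0,0]]'
python3 - <<'E'
from h import *
look(["lid_center"],"w10.png")
im=grab_frame("wrist"); c=calibration("wrist")
k=ringfit(im,c,[.40,.158],.014,radii=(.03,),lab="lid disc")
rectfit("lid_center",[.40,.158],0,.038,rings=[(.03,.006),(.03,.014),(.009,.038)])
E
```

```text
clock: 22.6
position: [0.4004, 0.0063, 0.2206]
tool_rot: [-3.141, 0.001, 3.139]
force: [1.4, 0.2, -1.7]
grip_width: 0.0853
finger_force: 0.0
clock: 23.1
position: [0.4006, 0.1579, 0.1187]
tool_rot: [3.141, 0.0, -3.141]
force: [-0.2, 0.3, -0.5]
grip_width: 0.0858
finger_force: 0.0
clock: 23.3
position: [0.4007, 0.1557, 0.1208]
tool_rot: [-3.141, -0.001, 3.139]
force: [0.3, 0.2, -0.7]
grip_width: 0.0854
finger_force: 0.0
t 23.3 tcp [0.4007 0.1557 0.1208] rot [-3.141e+00 -1.000e-03  3.139e+00] w 0.0854 ff 0.0 F [ 0.3  0.2 -0.7]
lid_center 0.57 [326. 196.] [0.4011 0.1582 0.019 ] rel tcp [ 0.0004  0.0025 -0.1018]
ringfit lid disc cost px 1.36 [0.3985 0.159 ]
rectfit lid_center 0.55 [0.3998 0.1567] rms px 1.3 [-0.4 -1.7  0.4  1.9] rel tcp [-0.0009  0.001 ]
```

The coarse sieve is seated: its ring fits at z = 146 mm, centred at (0.440, -0.372). The lid is at (0.400, 0.158). I grip its knob.

```bash
python3 -m inch '[[0,0.0015,0.045,0,0,0,0],[0,0,0.045,0,0,0,0],[0,0,0.011,0,0,0,0],[0,0,0,0,0,0,0],[0,0,0,0,0,0,0.5]]' 40
python3 -m inch '[[0,0,0,0,0,0,1],[0,0,0,0,0,0,1],[0,0,0,0,0,0,1],[0,0,0,0,0,0,1],[0,0,0,0,0,0,1]]' 40
python3 -m inch '[[0,0,0,0,0,0,1],[0,0,0,0,0,0,1],[0,0,0,0,0,0,1]]' 40
```

```text
clock: 24.0
position: [0.4009, 0.1581, 0.021]
tool_rot: [3.141, 0.001, 3.14]
force: [-0.1, 0.2, -0.3]
grip_width: 0.073
finger_force: 0.0
clock: 24.5
position: [0.4005, 0.158, 0.0201]
tool_rot: [3.141, 0.001, 3.141]
force: [-1.9, -0.8, 15.4]
grip_width: 0.0166
finger_force: 38.7
clock: 24.8
position: [0.4005, 0.158, 0.0201]
tool_rot: [3.141, 0.001, 3.141]
force: [-1.5, -1.2, 15.7]
grip_width: 0.0159
finger_force: 38.7
```

```bash
python3 -m inch '[[0,0,-0.03,0,0,0,1],[0,0,-0.05,0,0,0,1],[0,0,-0.05,0,0,0,1],[0,-0.02,-0.045,0,0,0,1],[0,-0.04,-0.03,0,0,0,1]]'
python3 -m inch '[[0,-0.045,0,0,0,0,1],[0,-0.045,0,0,0,0,1],[0,-0.045,0,0,0,0,1],[0,-0.045,0,0,0,0,1],[-0.01,-0.045,0,0,0,0,1]]'
python3 -m inch '[[-0.01,-0.04,0,0,0,0,1],[-0.01,-0.035,0,0,0,0,1],[0,0,0,0,0,0,1],[0,0,0,0,0,0,1],[0,0,0,0,0,0,1]]'
python3 - <<'E'
from h import *
look(["lid_center","coarse_sieve_center"])
im=grab_frame("wrist"); c=calibration("wrist"); t=np.array(telemetry.observe()["position"])
p=ringfit(im,c,t[:2],t[2]-.0061,radii=(.03,),lab="held"); q=ringfit(im,c,[.4405,-.371],.146,lab="coarse top"); draw(im,c,p,t[2]-.0061,(.03,)); draw(im,c,q,.146); save("w11.png",im[60:400,0:480])
E
```

```text
clock: 25.3
position: [0.4005, 0.0992, 0.2276]
tool_rot: [3.14, 0.003, -3.139]
force: [1.2, -0.8, -2.4]
grip_width: 0.0163
finger_force: 39.8
clock: 25.8
position: [0.4087, -0.129, 0.2249]
tool_rot: [3.142, 0.0, 3.141]
force: [1.0, -0.1, -0.8]
grip_width: 0.0161
finger_force: 39.8
clock: 26.3
position: [0.4295, -0.2013, 0.2244]
tool_rot: [3.141, -0.0, -3.142]
force: [0.2, 0.6, -0.5]
grip_width: 0.0162
finger_force: 39.7
t 26.3 tcp [ 0.4295 -0.2013  0.2244] rot [ 3.141 -0.    -3.142] w 0.0162 ff 39.7 F [ 0.2  0.6 -0.5]
lid_center 0.75 [323. 259.] [ 0.5362 -0.2006  0.019 ] rel tcp [ 0.1067  0.0007 -0.2054]
coarse_sieve_center 0.78 [105. 208.] [ 0.4726 -0.4305  0.027 ] rel tcp [ 0.0431 -0.2292 -0.1974]
ringfit held cost px 1.84 [ 0.4283 -0.2015]
ringfit coarse top cost px 0.79 [ 0.4405 -0.37  ]
```

View pics/w11.png

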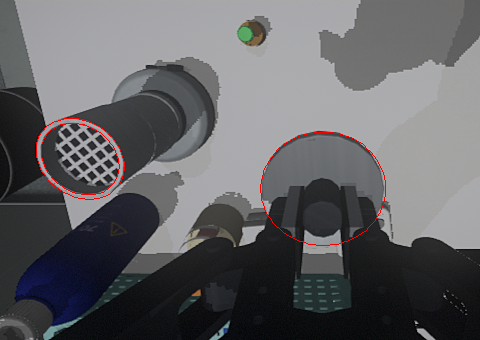

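The lid is held level with its disc at (0.428, -0.2015), and the coarse rim is at (0.4405, -0.370). I place it.

```bash
python3 -m inch '[[-0.004,-0.045,0,0,0,0,1],[-0.004,-0.045,0,0,0,0,1],[-0.004,-0.045,0,0,0,0,1],[0,-0.0345,0,0,0,0,1],[0,0,0.03,0,0,0,1]]'
python3 -m inch '[[0,0,0.022,0,0,0,1],[0,0,0,0,0,0,1],[0,0,0,0,0,0,1],[0,0,0,0,0,0,1]]'
```

```text
clock: 27.0
position: [0.442, -0.3771, 0.1967]
tool_rot: [-3.136, 0.004, 3.136]
force: [1.1, -0.4, -2.7]
grip_width: 0.0166
finger_force: 39.9
clock: 27.4
position: [0.4423, -0.3718, 0.1738]
tool_rot: [-3.141, 0.001, 3.141]
force: [-0.6, 0.1, -1.8]
grip_width: 0.0164
finger_force: 39.9
```

```bash
python3 -m inch '[[0.0005,0.001,0.005,0,0,0,1],[0,0,0.005,0,0,0,1],[0,0,0.003,0,0,0,1],[0,0,0.001,0,0,0,1],[0,0,0,0,0,0,1]]'
python3 -m inch '[[0,0,0,0,0,0,1]]'
```

```text
clock: 27.9
position: [0.4419, -0.3711, 0.16]
tool_rot: [-3.141, 0.002, 3.141]
force: [-3.8, 4.2, 24.5]
grip_width: 0.0164
finger_force: 42.4
clock: 28.0
position: [0.4419, -0.3711, 0.16]
tool_rot: [-3.141, 0.002, 3.141]
force: [-3.3, 4.1, 24.6]
grip_width: 0.0159
finger_force: 42.4
```

```bash
python3 -m inch '[[0,0,-0.0005,0,0,0,0],[0,0,0,0,0,0,0],[0,0,0,0,0,0,0],[0,0,0,0,0,0,0],[0,0,0,0,0,0,0]]'
python3 -m inch '[[0,0,-0.03,0,0,0,0],[0,0,-0.04,0,0,0,0],[0.01,0.045,0,0,0,0,0],[0.01,0.045,0,0,0,0,0],[0.01,0.045,0,0,0,0,0]]'
python3 -m inch '[[0,0.045,0,0,0,0,0],[0,0,0,0,0,0,0],[0,0,0,0,0,0,0]]'
python3 - <<'E'
from h import *
look([])
im=grab_frame("wrist"); c=calibration("wrist")
q=ringfit(im,c,[.441,-.371],.154,radii=(.03,),lab="lid disc"); draw(im,c,q,.154,(.03,))
sc=grab_frame("scene"); cc=calibration("scene")
crop=cv2.resize(sc[150:300,340:540],None,fx=2.6,fy=2.6)
save("end.png",np.vstack([cv2.resize(im[60:310,0:400],(520,325)),crop[:270]]))
for n in B:
    for r in landmark_of(n,"scene")[:2]: print(n,round(r["score"],2),np.round(at(cc,r["xy"],0),4))
E
```

```text
clock: 28.5
position: [0.4412, -0.3706, 0.1588]
tool_rot: [3.142, -0.0, 3.141]
force: [0.1, -0.5, 0.0]
grip_width: 0.0851
finger_force: 0.0
clock: 29.0
position: [0.4107, -0.2342, 0.229]
tool_rot: [-3.141, 0.0, 3.14]
force: [1.2, 0.5, -0.3]
grip_width: 0.0854
finger_force: 0.0
clock: 29.3
position: [0.4116, -0.19, 0.2293]
tool_rot: [-3.141, 0.001, -3.14]
force: [-0.1, 0.3, 0.0]
grip_width: 0.0855
finger_force: 0.0
t 29.3 tcp [ 0.4116 -0.19    0.2293] rot [-3.141e+00  1.000e-03 -3.140e+00] w 0.0855 ff 0.0 F [-0.1  0.3  0. ]
ringfit lid disc cost px 1.17 [ 0.4415 -0.371 ]
vial_a 0.65 [0.3739 0.2584 0.    ]
vial_a 0.48 [ 0.3555 -0.2753  0.    ]
vial_c 0.65 [0.3739 0.2584 0.    ]
vial_c 0.48 [ 0.3555 -0.2753  0.    ]
timer 0.54 [ 0.5734 -0.1581  0.    ]
slip_box 0.92 [ 0.5786 -0.2327 -0.    ]
bottle 0.8 [ 0.576  -0.3213  0.    ]
```

View pics/end.png

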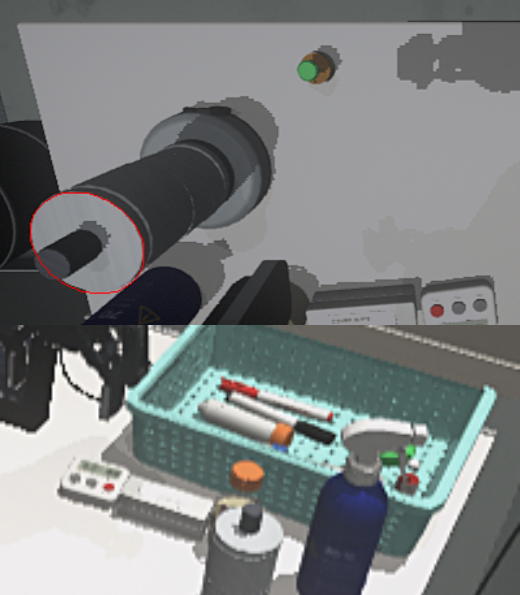

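The final pictures show the stack upright and closed, with the lid disc fitting at z = 154 mm. The bystanders are where they were, and the gripper is well clear.

```bash
python3 -c "from workcell import bot; print(bot.job_done())"
```

```text
the job is handed in; nothing more can be done
None
```

The sieve stack is built on the shaker in the order asked (pan, fine sieve, coarse sieve, lid), released and upright, with the things around it left where they were; the job was handed in after about 30 s of robot time, and no verdict came back.

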